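Shut the specimen carrier and hold it home against its sprung plunger

ROBOT

A 6-joint arm with a two-finger parallel gripper is mounted at the origin on the work surface. World frame = base frame: x ahead of the robot, y to its left, z up, the work surface at z = 0. Lengths are in m, angles in rad, forces in N, time in s.
With the tool pointing down it reaches from about 0.35 to 0.975 m from the base axis. Payload 4.9 kg.
Tool frame: the origin (TCP) lies at the very end of the fingers, on their centre line; the grasp point (between the pads) lies 19 mm behind it; x points along the fingers, y is the direction in which the jaws open and shut, and the axes are right-handed (so a half turn about x gives the same grasp; the last joint's range is limited). The gripper opens to 85 mm and grips with 20 to 120 N. Pads are 22 mm wide; open, the fingers measure 114 mm over their backs; the gripper's body (76 mm by 85 mm) begins 54 mm behind the grasp point. The pads swing forward as they close: fully open they stand 13 mm farther back than shut.
Start: joints at [-1.466, 0.053, 1.613, -0, 1.476, -0.119], TCP at [0.139, -0.609, 0.231] pointing down, gripper open.
Joint ranges: [-3.01, 3.01], [-1.01, 2.22], [0.06, 2.58], [-1.02, 4.17], [0.09, 2.62], [-3.14, 3.14]. Speed limits (rad/s): [2.57, 2.57, 3.14, 3.14, 3.14, 3.14].

INTERFACE

Orientations are given as a rotation vector (axis times angle).
In Python, from station import ctrl, get_image, calibration, finish_job, search_frame, cut_out, mark_of gives the robot as it stands. The module is installed in compiled form; this text tells all that it offers.
- The arm moves only by the tool arm_command, never from a script. Its argument "plan" is a list that holds one entry, the list of rows, each a list of 7 numbers: the shift along the tool's x, y, z in m, then the turn, a rotation vector about the tool's x, y, z in degrees, then the finger opening in m, from 0 to 0.0854. A call has 1 to 20 rows; each row shifts and turns the pose as measured when the row begins, along the tool's axes as they then stand; what a row does not reach is not made up. A row lasts 1/12 s, in which the tool goes at most 41.7 mm and 7.16 degrees, less where a joint would pass 70% of its speed; a pose out of reach is approached as far as the arm can. A call with a gripper value outside its range is refused whole. The fingers move at their own pace and stop on an object; "squeeze" is the grip in N (left out, the last holds). Time passes only in rows, so rows that do not move let the fingers close. It gives the time, the measured TCP pose, the force and the opening at its end, in the units of the state.
- ctrl.get_obs(): the state, without advancing time (a new reading comes with each control period).
- get_image(name): name is "scene" or "side" or "wrist"; returns the picture (480x640x3 uint8, red, green, blue); there is no depth.
- calibration(name): a dict with "fx", "fy", "cx", "cy" (pixels), "cam_to_world" (4x4, takes a point from camera to world coordinates); the wrist camera has in their place "hand_eye" (4x4, takes a point from camera to tool coordinates, whose origin is the TCP and whose axes are the tool frame's). Camera axes: x right, y down, z forward; pixel columns grow to the right and rows downward; lengths in m; the calibration is good to about 2 mm. The wrist camera is an equidistant fisheye: a pixel r from the principal point sees the ray r / f radians off the axis. A picture is of the moment at which its call begins: read the wrist's pose just before it. calibration takes no time and is no camera call.
- finish_job(): hands the job in, once; it reports no verdict.
Trained networks look in the newest picture that a camera, given by its name, has taken for a name from the list of things; names that differ only in an ending like _2 or _b are one class to them, and where a whole thing is asked for, a point or a joint stands for the part that bears it (a point fixed in the world has none). Each returns a list of dicts, best first, with "conf" (0 to 1); they miss things now and then, are a little off and sometimes report something else, mostly with a low value. They report only what shows in the picture. A call takes as long as a camera call.
- search_frame(camera, thing): "at" ([x, y, z] in m, in the coordinates of the camera as it stood for that picture, good to about 4 mm: the middle of the surface that is visible of it).
- cut_out(camera, thing): "mask" (480x640 bool, what is visible of it).
- mark_of(camera, thing): "at" ([x, y, z] in m, in the coordinates of the camera as it stood for that picture, good to about 4 mm: a listed point, or the origin of a listed thing).
The state is a dict: "t": time; "q": joint angles; "dq": joint speeds; "effort": joint torques, N m; "tool_pos": TCP position; "tool_rot": TCP orientation; "contact_force": force on the tool from outside, world axes, zero at the start; "wrist_torque": the same for the moment, N m; "opening": finger opening in m.
Only numpy, scipy, OpenCV 4.12 (cv2) and the standard library are available. Lean on these libraries where they do the work, as an engineer would, in place of code of your own. Each camera call takes 0.05 s, during which the arm holds its last target. There are 200 camera calls.

TASK

First press the open hinged cover of the specimen carrier down, where it stands on the bench, until its catch clicks over it. Then take the carrier by its upright post, lay it flat between the rails of the loading guide with its cover end towards the sprung plunger, and push it in until it is square against both stop blocks. Do not ram it, leave the other things on the bench alone, and finish while still holding the carrier pressed firmly on the stops: do not let go.

Things in the scene. Friction and masses are not known exactly. Their poses are not given: they have to be found in the camera images.
- carrier: Loose specimen carrier, about 0.3 kg: a flat aluminium plate 130 x 50 x 12 mm (x, y, z). Origin: centre of the plate's underside; z up, +x towards its front (cover) end. The front end face is at x = +65. On the plate, at the front, a specimen mount (30 mm black disc) lies under a hinged steel cover; behind it, at x = -20 to -11, is a 34 mm wide catch block 30 mm high; near the rear end stands the grip post.
- carrier_post (a point): Point in the middle of the carrier's upright grip post, 44 mm above the carrier's underside, at x = -52 on the carrier's centre line. The post is 18 mm along the carrier's x, 22 mm along its y, and reaches 64 mm above the underside; axes as the carrier's. The post's front face is 23 mm behind the catch block.
- cover (a joint): Angle of the carrier's cover, rad: 0 = fully shut (lying level), grows as its rear edge lifts; starts 0.35 to 0.75 open and stays where it is left (light friction). The hinge runs along the carrier's y at x = +60, 21 mm above the underside; the cover is 34 mm wide and reaches 62 mm back from the hinge. Near 0.15 rad its rear edge meets the sprung catch; about 6 to 8 N down on the press pad snaps it past, and then the catch holds it below 0.03.
- cover_pad (a point): Centre of the top of the cover's raised black press pad (20 mm along the cover, 30 mm across), 42 mm from the hinge. With the cover shut it is at x = +18 on the carrier's centre line, 29.5 mm above the carrier's underside; it swings with the cover.
- guide: Fixed loading guide on the bench: an aluminium base plate 280 x 120 x 12 mm. Origin: centre of its underside; z up; carriers travel along its +x. Its top, 12 mm up, is the channel floor. Two dark steel rails, 10 mm high, 12 mm wide, 58 mm apart inside, run from x = -58 to +60; behind that, to x = -135, they flare outwards, to about 69 mm apart. The sprung plunger and stop blocks stand at the +x end of the channel, before a cream housing (x = 85 to 140, 61 mm high).
- stop: Two fixed steel stop blocks on the guide, left and right of the plunger, 24 mm wide, 22 mm high, 28 mm apart. Origin: on the channel floor on the centre line, in the plane of the faces that stop the carrier (guide x = +60); axes as the guide's. With the carrier home its origin is 65 mm short of this point.
- plunger (a joint): Travel of the sprung brass plunger (11 mm diameter, round nose, axis 6.5 mm above the channel floor on the centre line) along the guide's +x, m. 0 = free, its nose then 15 mm before the stop faces; 0.015 = nose level with the stop faces, as when the carrier is home (it then reads about 0.0145). Spring: about 3 N at first touch, 7.5 N at 0.015; it pushes the carrier back if that is let go.
- reagent: Bystander: small amber bottle, 36 mm across, 75 mm high, origin under its middle.
- dish: Bystander: shut glass petri dish, 94 mm across, 18 mm high, origin under its middle.
- objective: Bystander: steel microscope objective standing on its thread end, 34 mm across, 46 mm high, origin under its middle.
- slidebox: Bystander: grey slide box 85 x 30 x 32 mm, origin under its middle.

How it is judged:
By the outcome, as a careful person would: the job done as asked, in the order asked, and still so for the second after the job is handed in, while the arm keeps its last pose, push and grip.
It also fails if it takes over 64 s, if anything falls off the work surface, if the arm or the gripper's body presses on something with over 40 N, if the wrist force passes 120 N, or if a joint passes its speed limit or range.

## Working session

There is one attempt and no reset: what is moved stays moved. The work goes in short steps, Python scripts to look and compute and a tool call to move; the robot and the scene stay as the last step left them, time stands still between calls to the robot, and variables do not carry over. Pictures are saved under pics/ and viewed, about 8 in all and at most 12, crops included, and the job is handed in when it is done.

Besides the shell and the picture viewer there is one more tool, called after "Call:" as a command line: name --argument value ..., lists and objects as JSON in quotes. arm_command: Moves the arm, as the interface text tells. Its arguments: {"type":"object","properties":{"plan":{"type":"array","items":{"type":"array","items":{"type":"array","items":{"type":"number"}}}},"squeeze":{"type":"number"}},"required":["plan"]}

```bash
mkdir -p pics; cat > h.py <<'E'
import numpy as np, cv2
from scipy.spatial.transform import Rotation as R
from station import ctrl, get_image, calibration, finish_job, search_frame, cut_out, mark_of
np.set_printoptions(precision=4,suppress=True)
def T():
    o=ctrl.get_obs(); M=np.eye(4); M[:3,:3]=R.from_rotvec(o["tool_rot"]).as_matrix(); M[:3,3]=o["tool_pos"]; return M
def c2w(n):
    c=calibration(n); return np.array(c["cam_to_world"]) if n!="wrist" else T()@np.array(c["hand_eye"])
def marks(n,things,f=mark_of):
    M=c2w(n)
    for t in things:
        for d in f(n,t)[:2]: print(n,t,round(d["conf"],2),(M@np.r_[d["at"],1])[:3])
def save(n,fn):
    im=get_image(n); cv2.imwrite("pics/"+fn,im[:,:,::-1]); return im
E
python3 - <<'E'
from h import *
o=ctrl.get_obs(); print(o); print(T())
ims=[save(n,n+"0.png") for n in ("scene","side","wrist")]
for n in ("scene","side","wrist"):
    marks(n,["carrier","carrier_post","cover_pad","guide","stop"])
marks("scene",["reagent","dish","objective","slidebox"])
for n in ("scene","side"):print(c2w(n))
E
```

```text
{'t': 0.0, 'q': array([-1.466 ,  0.0533,  1.6143,  0.    ,  1.476 , -0.119 ]), 'dq': array([-0.0017,  0.0007, -0.0021,  0.    , -0.0005,  0.0002]), 'effort': array([ -0.0004, -39.3682, -37.018 ,  -0.0001,   0.007 ,  -0.    ]), 'tool_pos': array([ 0.1386, -0.6088,  0.2301]), 'tool_rot': array([ 2.1039,  0.2386, -2.1039]), 'contact_force': array([-0.2641,  0.1403,  0.3216]), 'wrist_torque': array([0.0201, 0.0253, 0.025 ]), 'opening': 0.08547237065740071}
[[-0.0002  0.222  -0.9751  0.1386]
 [ 0.002  -0.9751 -0.222  -0.6088]
 [-1.     -0.002  -0.0002  0.2301]
 [ 0.      0.      0.      1.    ]]
scene carrier 0.67 [ 0.5875  0.2241 -0.0028]
scene carrier_post 0.8 [0.5359 0.2068 0.0457]
scene cover_pad 0.88 [0.6151 0.2251 0.0512]
scene guide 0.84 [ 0.5656 -0.1     0.0044]
scene stop 0.56 [ 0.6308 -0.1114  0.009 ]
side carrier 0.66 [0.592  0.2213 0.0007]
side carrier_post 0.73 [0.5367 0.2089 0.0418]
side cover_pad 0.78 [0.6139 0.2269 0.0485]
side guide 0.86 [ 0.5735 -0.1006 -0.0056]
side stop 0.75 [ 0.6282 -0.1027  0.0113]
scene reagent 0.96 [ 0.8008  0.1339 -0.0017]
scene dish 0.93 [ 0.7327  0.2781 -0.0021]
scene objective 0.85 [ 0.5611 -0.3842  0.0005]
scene objective 0.42 [ 0.5665 -0.102   0.0053]
scene slidebox 0.92 [ 0.4281 -0.4005  0.0014]
[[ 0.1961  0.7347 -0.6494  1.2031]
 [ 0.9806 -0.1478  0.1288 -0.1493]
 [-0.0013 -0.6621 -0.7494  0.7583]
 [ 0.      0.      0.      1.    ]]
[[-0.9443 -0.2078  0.2551  0.3468]
 [-0.3282  0.5409 -0.7744  0.7499]
 [ 0.023  -0.815  -0.579   0.6827]
 [ 0.      0.      0.      1.    ]]
```

View pics/scene0.png

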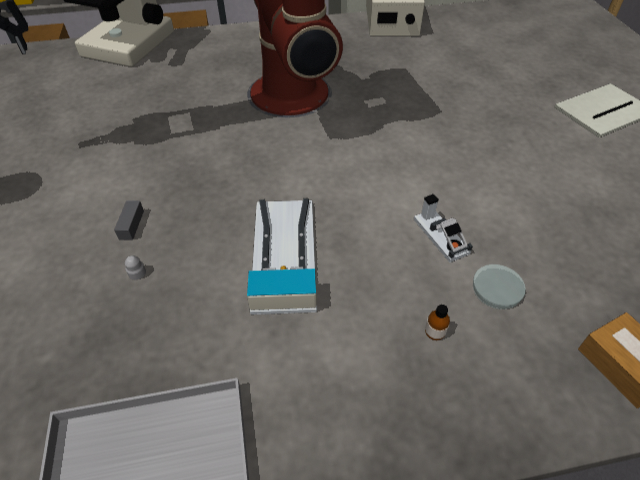

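View pics/side0.png

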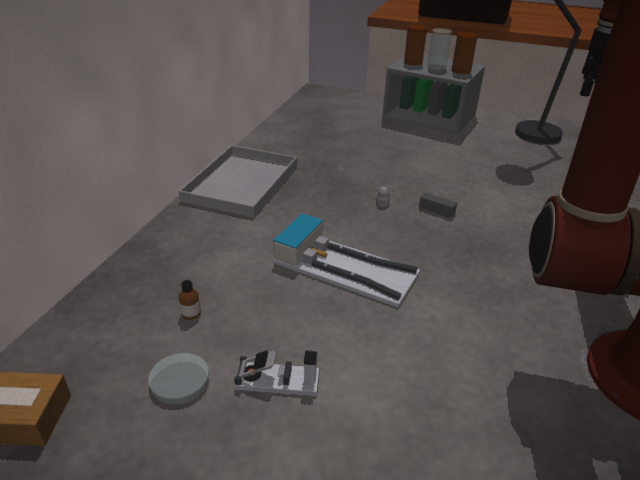

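The scene shows the carrier at about (442,228), with its cover end towards the dish and bottle. The guide is at about (285,255), with its housing away from the robot. The side view agrees: carrier at (278,373), cover open. The networks agree between the two cameras to within about 5 mm. Next I go above the carrier with the fingers shut.

Call:
arm_command --plan '[[[0,-0.0286,-0.0245,0,0,0,0.0],[0,-0.0286,-0.0245,0,0,0,0.0],[0,-0.0286,-0.0245,0,0,0,0.0],[0,-0.0286,-0.0245,0,0,0,0.0],[0,-0.0286,-0.0245,0,0,0,0.0],[0,-0.0286,-0.0245,0,0,0,0.0],[0,-0.0286,-0.0245,0,0,0,0.0],[0,-0.0286,-0.0245,0,0,0,0.0],[0,-0.0286,-0.0245,0,0,0,0.0],[0,-0.0286,-0.0245,0,0,0,0.0],[0,-0.0286,-0.0245,0,0,0,0.0],[0,-0.0286,-0.0245,0,0,0,0.0],[0,-0.0286,-0.0245,0,0,0,0.0],[0,-0.0286,-0.0245,0,0,0,0.0],[0,-0.0286,-0.0245,0,0,0,0.0],[0,-0.0286,-0.0245,0,0,0,0.0],[0,-0.0286,-0.0245,0,0,0,0.0],[0,-0.0286,-0.0245,0,0,0,0.0],[0,-0.0286,-0.0245,0,0,0,0.0],[0,-0.0286,-0.0245,0,0,0,0.0]]]'

```text
t: 2.77
tool_pos: [0.5033, 0.0811, 0.2331]
tool_rot: [2.121, 0.212, -2.093]
contact_force: [1.0, -0.7, -0.1]
opening: 0.0001
```

Call:
arm_command --plan '[[[0,-0.0236,-0.02,0,0,0,0],[0,-0.0236,-0.02,0,0,0,0],[0,-0.0236,-0.02,0,0,0,0],[0,-0.0236,-0.02,0,0,0,0],[0,0,0,0,0,0,0]]]'

```text
t: 3.18
tool_pos: [0.5654, 0.203, 0.2331]
tool_rot: [2.12, 0.222, -2.087]
contact_force: [-2.0, -0.7, -0.5]
opening: -0.0001
```

```bash
python3 - <<'E'
from h import *
print(T()); print(calibration("wrist"))
save("wrist","w1.png"); get_image("scene"); get_image("side")
for n in("wrist","scene","side"): marks(n,["carrier","carrier_post","cover_pad"])
print(ctrl.get_obs()["t"])
E
```

```text
[[ 0.0162  0.2159 -0.9763  0.5654]
 [-0.0055 -0.9764 -0.216   0.203 ]
 [-0.9999  0.0088 -0.0146  0.2331]
 [ 0.      0.      0.      1.    ]]
{'fx': 371.64829954431775, 'fy': 371.64829954431775, 'cx': 324.837643423793, 'cy': 241.084141578032, 'hand_eye': array([[-0.0002, -0.2859,  0.9582, -0.1414],
       [ 1.    , -0.0002,  0.0001, -0.0014],
       [ 0.0001,  0.9582,  0.2859, -0.073 ],
       [ 0.    ,  0.    ,  0.    ,  1.    ]])}
wrist carrier 0.97 [0.5848 0.217  0.0002]
wrist carrier 0.23 [ 0.6251 -0.1071  0.0137]
wrist carrier_post 0.66 [0.5321 0.2051 0.0441]
wrist cover_pad 0.64 [0.611 0.22  0.05 ]
scene carrier 0.92 [ 0.5892  0.2237 -0.003 ]
scene carrier_post 0.64 [0.5361 0.2078 0.0501]
scene carrier_post 0.16 [ 0.5872  0.2232 -0.0028]
scene cover_pad 0.79 [0.6134 0.2276 0.0526]
side carrier 0.79 [0.587  0.2255 0.0001]
side carrier_post 0.72 [0.5369 0.2096 0.0412]
side cover_pad 0.92 [0.6174 0.2261 0.0521]
side cover_pad 0.3 [ 0.7965  0.137  -0.0007]
3.7833
```

View pics/w1.png

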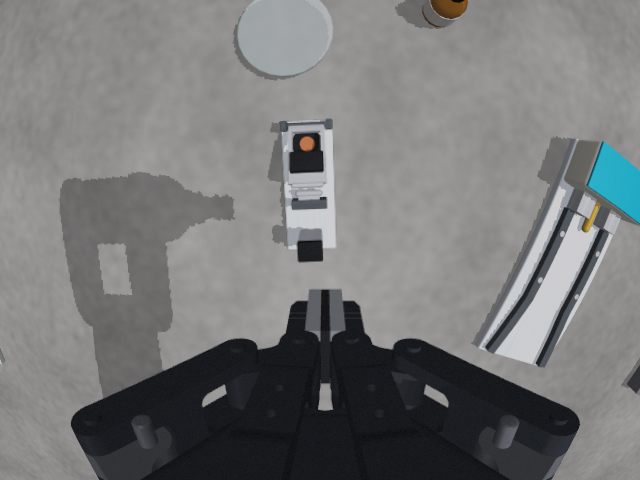

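The wrist view shows the carrier upright in the frame: post at (310,250), catch block at (309,203), pad at (307,160), hinge at (306,125). The fingertips are at (325,295). I'll take its yaw from the plate edges.

```bash
cat >> h.py <<'E'
def rays(n,uv):
    c=calibration(n); M=c2w(n); p=(np.asarray(uv,float)-[c["cx"],c["cy"]])/c["fx"]
    if n=="wrist":
        r=np.linalg.norm(p,axis=1,keepdims=True); d=np.c_[p/np.maximum(r,1e-9)*np.sin(r),np.cos(r)]
    else: d=np.c_[p,np.ones(len(p))]
    return M[:3,3],d@M[:3,:3].T
def onz(n,uv,z):
    o,d=rays(n,uv); return o+d*((z-o[2])/d[:,2:])
def project(n,P):
    c=calibration(n); M=np.linalg.inv(c2w(n)); q=np.c_[P,np.ones(len(P))]@M.T; q=q[:,:3]
    if n=="wrist":
        s=np.linalg.norm(q[:,:2],axis=1,keepdims=True); p=q[:,:2]/s*np.arctan2(s,q[:,2:])
    else: p=q[:,:2]/q[:,2:]
    return p*c["fx"]+[c["cx"],c["cy"]]
E
python3 - <<'E'
from h import *
im=get_image("wrist"); m=cut_out("wrist","carrier")[0]["mask"]
ys,xs=np.nonzero(m); print(xs.min(),xs.max(),ys.min(),ys.max())
L=[];Rr=[]
for v in range(140,240):
    c=np.nonzero(m[v])[0]
    if len(c): L.append((c[0],v)); Rr.append((c[-1]+1,v))
for e in (L,Rr):
    P=onz("wrist",e,0.012)[:,:2]
    vx,vy,x0,y0=cv2.fitLine(P.astype(np.float32),cv2.DIST_HUBER,0,.01,.01).ravel()
    print("yaw",np.degrees(np.arctan2(vy,vx)*1), "y at x=.588", y0+(0.588-x0)*vy/vx)
# overlay hypothesis
M=np.eye(3); a=np.radians(12.6); c,s=np.cos(a),np.sin(a)
g=lambda x,y,z:(0.587+c*x-s*y,0.2215+s*x+c*y,z)
P=np.array([g(x,y,.012) for x,y in((.065,.025),(.065,-.025),(-.065,-.025),(-.065,.025))]+[g(x,y,.064) for x,y in((-.043,.011),(-.043,-.011),(-.061,-.011),(-.061,.011))])
q=project("wrist",P); b=im[:,:,::-1].copy(); 
for k in (q[:4],q[4:]): cv2.polylines(b,[np.int32(np.round(k*8))],True,(0,0,255),1,shift=3)
cv2.imwrite("pics/o1.png",cv2.resize(b[90:290,230:390],None,fx=3,fy=3,interpolation=cv2.INTER_NEAREST))
E
```

```text
274 331 116 260
yaw 14.793395 y at x=.588 0.24948767
yaw 14.44526 y at x=.588 0.19785266
```

View pics/o1.png

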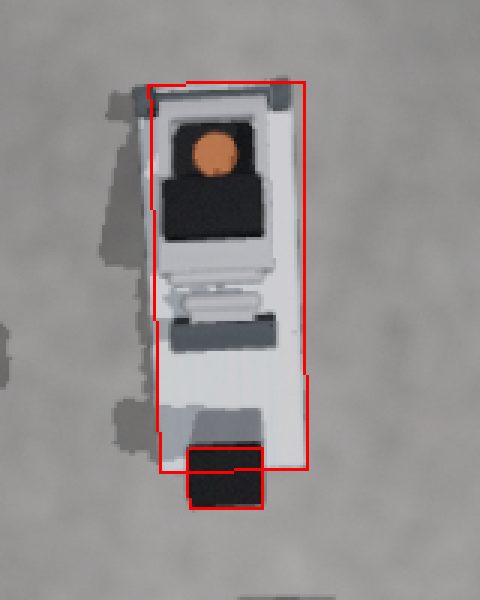

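```bash
cat >> h.py <<'E'
def goal(x,y,z,yaw):
    a=np.radians(yaw); M=np.eye(4); yt=np.array([np.sin(a),-np.cos(a),0]); xt=np.array([0,0,-1.]); M[:3,:3]=np.c_[xt,yt,np.cross(xt,yt)]; M[:3,3]=x,y,z; return M
def delta(G):
    D=np.linalg.inv(T())@G; print("shift mm",D[:3,3]*1e3,"turn deg",np.degrees(R.from_matrix(D[:3,:3]).as_rotvec()), "t",ctrl.get_obs()["t"],"F",ctrl.get_obs()["contact_force"],"open",ctrl.get_obs()["opening"])
E
python3 -c "
from h import *
delta(goal(.6054,.2283,.08,14.6))"
```

```text
shift mm [154.0396 -21.8995 -44.4858] turn deg [-2.3759 -0.7995 -0.6213] t 3.8833 F [0.107  0.5966 0.0763] open -2.5945086208846863e-06
```

Call:
arm_command --plan '[[[0,0,0,-2.4,-0.8,-0.6,0],[0.03,-0.0044,-0.009,0,0,0,0],[0.03,-0.0044,-0.009,0,0,0,0],[0.03,-0.0044,-0.009,0,0,0,0],[0.03,-0.0044,-0.009,0,0,0,0],[0.03,-0.0044,-0.009,0,0,0,0],[0,0,0,0,0,0,0]]]'

```text
t: 4.47
tool_pos: [0.6077, 0.2328, 0.0844]
tool_rot: [2.097, 0.27, -2.073]
contact_force: [-1.6, -0.4, -0.8]
opening: -0.0
```

```bash
python3 -c "
from h import *
delta(goal(.6054,.2283,.08,14.6))"
```

```text
shift mm [4.3761 3.7628 3.4234] turn deg [ 0.0833 -0.6612 -0.0325] t 4.4667 F [-1.5808 -0.3715 -0.794 ] open -2.8623890357189892e-05
```

Call:
arm_command --plan '[[[0.005,0.0038,0.0034,0,-0.6,0,0],[0.01,0,0,0,0,0,0],[0,0,0,0,0,0,0]]]'

```text
t: 4.72
tool_pos: [0.6052, 0.2277, 0.0694]
tool_rot: [2.084, 0.268, -2.085]
contact_force: [-0.2, 0.1, -0.9]
opening: 0.0002
```

```bash
python3 -c "
from h import *
delta(goal(.6054,.2283,.0295,14.6))
save('wrist','w2.png'); marks('wrist',['carrier','carrier_post','cover_pad'])"
```

```text
shift mm [39.92   -0.6036 -0.3584] turn deg [ 0.1114  0.0334 -0.0552] t 4.7167 F [-0.2025  0.1329 -0.8517] open 0.00015585151609736047
wrist carrier 0.88 [0.5827 0.2226 0.0004]
wrist carrier_post 0.76 [0.5344 0.2096 0.0461]
wrist carrier_post 0.19 [ 0.7287  0.2786 -0.0002]
wrist cover_pad 0.73 [0.6125 0.2263 0.0477]
```

View pics/w2.png

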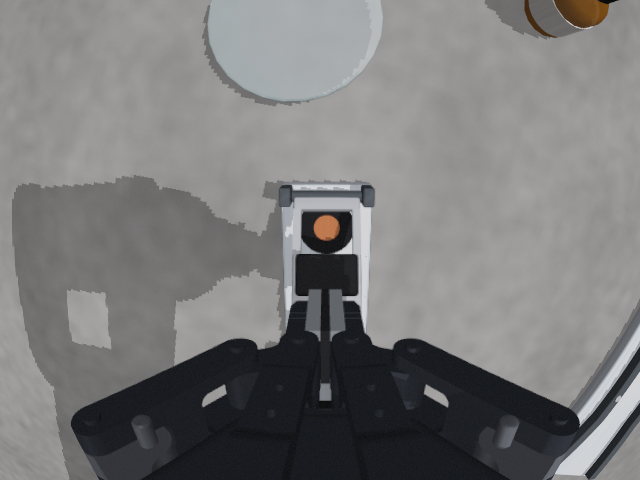

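The fingers are centred across the black pad (pad at (326,273), tips at (325,295)). I press down gradually.

Call:
arm_command --plan '[[[0.006,0,0,0,0,0,0],[0.006,0,0,0,0,0,0],[0.006,0,0,0,0,0,0],[0.004,0,0,0,0,0,0],[0.004,0,0,0,0,0,0],[0,0,0,0,0,0,0]]]'

```text
t: 5.42
tool_pos: [0.6094, 0.2288, 0.0483]
tool_rot: [2.097, 0.27, -2.073]
contact_force: [-0.2, 0.0, -0.4]
opening: 0.0004
```

Call:
arm_command --plan '[[[0.003,0,0,0,0,0,0],[0.003,0,0,0,0,0,0]]]'

```text
t: 5.58
tool_pos: [0.6097, 0.2289, 0.042]
tool_rot: [2.097, 0.27, -2.072]
contact_force: [-0.1, -0.4, -0.1]
opening: -0.0001
```

Call:
arm_command --plan '[[[0.001,0,0.002,0,-0.6,0,0],[0.002,0,0.001,0,0,0,0],[0.002,0,0,0,0,0,0]]]'

```text
t: 5.83
tool_pos: [0.6064, 0.2281, 0.0361]
tool_rot: [2.084, 0.268, -2.084]
contact_force: [-2.4, -0.7, 6.6]
opening: -0.0001
```

Call:
arm_command --plan '[[[0.002,0,0,0,0,0,0],[0.002,0,0,0,0,0,0]]]'

```text
t: 6.0
tool_pos: [0.6064, 0.2281, 0.0355]
tool_rot: [2.081, 0.268, -2.087]
contact_force: [-6.3, -1.9, 11.4]
opening: 0.0001
```

Call:
arm_command --plan '[[[0.003,0,0.0015,0,0,0,0],[0.004,0,0.001,0,0,0,0]]]'

```text
t: 6.17
tool_pos: [0.6064, 0.2281, 0.0351]
tool_rot: [2.084, 0.268, -2.083]
contact_force: [-6.0, -1.7, 13.6]
opening: -0.0
```

```bash
python3 -c "
from h import *
im=save('side','s2.png'); marks('side',['cover_pad','carrier','carrier_post'])
w=get_image('wrist'); marks('wrist',['cover_pad','carrier','carrier_post'])
a=cv2.resize(im[320:410,215:335],None,fx=5,fy=5,interpolation=2); b=cv2.resize(w[150:350,240:400],(360,450))
sc=get_image('scene')
b=cv2.resize(sc[170:270,400:480],(360,450),interpolation=2)
cv2.imwrite('pics/c2.png',np.hstack([cv2.resize(a,(440,450)) if 0 else a[:,:440],b])[:,:,::-1]); print(ctrl.get_obs()['contact_force'],ctrl.get_obs()['wrist_torque'])"
```

```text
side cover_pad 0.94 [0.608  0.2243 0.0365]
side carrier 0.82 [ 0.5906  0.2237 -0.0011]
side carrier_post 0.74 [0.538  0.2063 0.0413]
[-0.1647 -0.3356  1.1508] [-0.0346  0.0545 -0.0153]
```

View pics/c2.png

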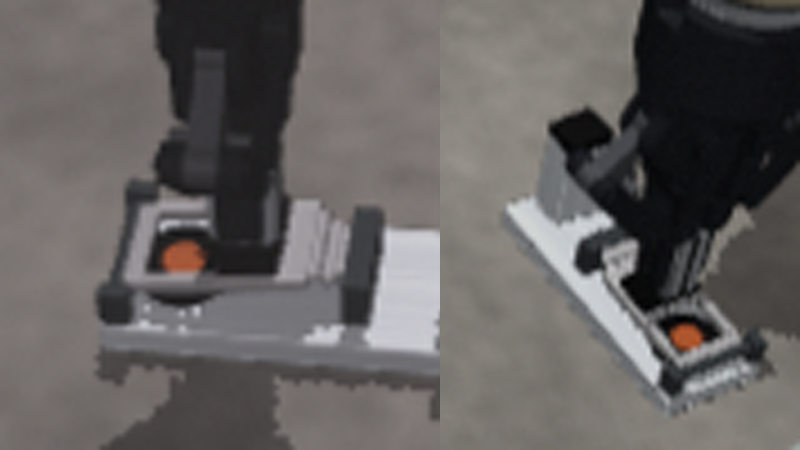

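The tip sits squarely on the pad and the cover looks near level. The force has dropped to about 1 N, so it may have snapped past the catch. I'll check the height.

```bash
python3 -c "
from h import *
delta(goal(.6054,.2283,.0295,14.6)); print(T()[:3,3])"
```

```text
shift mm [ 2.0391 -0.4556 -0.1379] turn deg [ 0.1449  0.0328 -0.0804] t 6.6167 F [-0.1647 -0.3356  1.1508] open 0.00044104451995050455
[0.6054 0.2278 0.0315]
```

Call:
arm_command --plan '[[[0.002,0,0,0,0,0,0],[0.002,0,0,0,0,0,0],[0.001,0,0,0,0,0,0]]]'

```text
t: 6.87
tool_pos: [0.6057, 0.2279, 0.0293]
tool_rot: [2.082, 0.268, -2.085]
contact_force: [-5.2, -1.6, 8.7]
opening: -0.0002
```

Call:
arm_command --plan '[[[0.003,0,0,0,0,0,0],[0.003,0,0,0,0,0,0]]]'

```text
t: 7.03
tool_pos: [0.6057, 0.228, 0.0289]
tool_rot: [2.077, 0.267, -2.088]
contact_force: [-10.9, -3.6, 21.0]
opening: 0.0002
```

Call:
arm_command --plan '[[[-0.01,0,0,0,0,0,0],[-0.025,0,0,0,0,0,0],[-0.03,0,0,0,0,0,0.04],[-0.03,0,0,0,0,0,0.06],[-0.03,0,0.02,0,0,0,0.06],[0,0,0.025,0,0,0,0.06],[0,0,0.025,0,0,0,0.06],[0,0,0,0,0,0,0.06]]]'

```text
t: 7.7
tool_pos: [0.537, 0.2099, 0.1571]
tool_rot: [2.076, 0.267, -2.09]
contact_force: [0.7, -0.0, 0.3]
opening: 0.0601
```

```bash
python3 -c "
from h import *
T0=T();print(T0[:3,3])
im=save('wrist','w3.png'); marks('wrist',['cover_pad','carrier','carrier_post','guide','stop'])
s=get_image('side'); marks('side',['cover_pad','carrier','carrier_post'])
get_image('scene'); marks('scene',['cover_pad','carrier','carrier_post'])
m=cut_out('wrist','carrier')
if m:
  ys,xs=np.nonzero(m[0]['mask']); print(ys.min(),ys.max())
a=cv2.resize(s[320:410,215:335],(400,300),interpolation=2); b=cv2.resize(im,(400,300))
cv2.imwrite('pics/c3.png',np.hstack([a,b])[:,:,::-1]);delta(goal(.5367,.2104,.064,14.6))"
```

```text
[0.537  0.2099 0.1571]
wrist cover_pad 0.61 [0.6037 0.2231 0.0281]
wrist carrier 0.7 [ 0.5886  0.2259 -0.0013]
wrist carrier_post 0.65 [0.5364 0.2098 0.0429]
wrist guide 0.83 [ 0.5687 -0.0942 -0.0023]
wrist stop 0.95 [ 0.6296 -0.1044  0.0104]
side cover_pad 0.76 [0.6028 0.2238 0.0327]
side carrier 0.91 [ 0.5901  0.2235 -0.0035]
side carrier_post 0.64 [0.5359 0.21   0.0401]
scene cover_pad 0.74 [0.6032 0.2223 0.0304]
scene carrier 0.66 [ 0.5884  0.2278 -0.0016]
scene carrier_post 0.83 [0.5374 0.2073 0.0483]
scene carrier_post 0.16 [0.6017 0.2224 0.0314]
76 257
shift mm [92.7285 -1.0398  2.0013] turn deg [ 0.1344  0.3924 -0.1114] t 8.45 F [-0.1347  0.0176  0.1791] open 0.05983948535329794
```

View pics/c3.png

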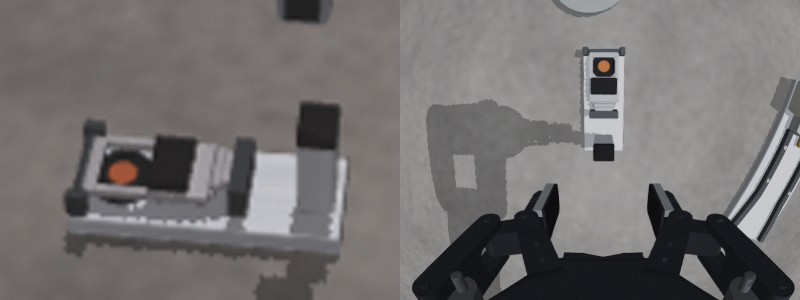

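The cover lies flat and stayed shut after release. The pad reads about 30 mm high from all three cameras, and the press bottomed at 29 mm. The post, at (603,152) in the right half, is centred between the open fingers, so I go down and grip.

Call:
arm_command --plan '[[[0.02,-0.0003,0,0,0.4,0,0.06],[0.02,-0.0003,0,0,0,0,0.06],[0.02,-0.0003,0,0,0,0,0.06],[0.02,0,0,0,0,0,0.06],[0,0,0,0,0,0,0.06]]]'

```text
t: 8.87
tool_pos: [0.5419, 0.2117, 0.0774]
tool_rot: [2.093, 0.268, -2.075]
contact_force: [-1.0, 0.0, -1.3]
opening: 0.0598
```

```bash
python3 -c "
from h import *
delta(goal(.5367,.2104,.024,14.6))"
```

```text
shift mm [53.3777 -0.1959  5.8128] turn deg [ 0.1357 -0.4623 -0.1166] t 8.8667 F [-1.0488  0.0173 -1.3156] open 0.059799400186589344
```

Call:
arm_command --plan '[[[0.012,0,0.004,0,-0.4,0,0.06],[0.012,0,0.003,0,0,0,0.06],[0.012,0,0.001,0,0,0,0.06],[0.008,0,0,0,0,0,0.06],[0,0,0,0,0,0,0.06]]]'

```text
t: 9.28
tool_pos: [0.5349, 0.2098, 0.0321]
tool_rot: [2.088, 0.268, -2.08]
contact_force: [0.3, -0.3, -0.2]
opening: 0.0601
```

```bash
python3 -c "
from h import *
delta(goal(.5367,.2104,.024,14.6))"
```

```text
shift mm [ 8.0771 -0.1636 -1.8298] turn deg [ 0.1384 -0.2067 -0.1184] t 9.2833 F [ 0.3408 -0.255  -0.1574] open 0.06012400667793885
```

Call:
arm_command --plan '[[[0.007,0,-0.001,0,-0.2,0,0.06],[0,0,-0.001,0,0,0,0.04],[0,0,0,0,0,0,0.025],[0,0,0,0,0,0,0.01],[0,0,0,0,0,0,0.01],[0,0,0,0,0,0,0.01],[0,0,0,0,0,0,0.01]]]' --squeeze 80

```text
t: 9.87
tool_pos: [0.5382, 0.2104, 0.0252]
tool_rot: [2.085, 0.267, -2.082]
contact_force: [1.1, 0.5, -2.4]
opening: 0.0211
```

```bash
python3 -c "
from h import *
delta(goal(.5367,.2104,.025,14.6)); print(T())
get_image('wrist');marks('wrist',['carrier','carrier_post'])"
```

```text
shift mm [ 0.2153 -0.3366  1.4754] turn deg [ 0.1281 -0.088  -0.1306] t 9.8667 F [ 1.0977  0.5006 -2.4415] open 0.021075394117215585
[[ 0.0021  0.2542 -0.9671  0.5382]
 [-0.0018 -0.9671 -0.2542  0.2104]
 [-1.      0.0023 -0.0015  0.0252]
 [ 0.      0.      0.      1.    ]]
wrist carrier 0.86 [0.5856 0.222  0.0008]
wrist carrier_post 0.72 [0.5344 0.208  0.0466]
```

Call:
arm_command --plan '[[[-0.01,0,0,0,0,0,0.01],[-0.015,0,0,0,0,0,0.01],[-0.02,0,0,0,0,0,0.01],[-0.025,0,0,0,0,0,0.01],[-0.025,0,0,0,0,0,0.01],[-0.02,0,0,0,0,0,0.01],[0,0.012,0.014,0,0,0,0.01],[0,0.02,0.023,0,0,0,0.01],[0,0.02,0.023,0,0,0,0.01],[0,0.02,0.023,0,0,0,0.01],[0,0.02,0.023,0,0,0,0.01],[0,0.012,0.014,0,0,0,0.01],[0,0,0,0,0,0,0.01]]]' --squeeze 110

```text
t: 11.1
tool_pos: [0.439, 0.0751, 0.1494]
tool_rot: [2.069, 0.271, -2.09]
contact_force: [0.4, 0.7, -3.5]
opening: 0.0208
```

```bash
python3 -c "
from h import *
print(T()); print(ctrl.get_obs()['contact_force'],ctrl.get_obs()['opening'])
save('wrist','w4.png'); marks('wrist',['carrier','carrier_post','cover_pad','guide','stop'])
g=cut_out('wrist','guide'); print([(d['conf'],d['mask'].sum()) for d in g])
np.save('gm.npy',g[0]['mask'])"
```

```text
[[-0.0095  0.26   -0.9656  0.439 ]
 [-0.0053 -0.9656 -0.2599  0.0751]
 [-0.9999  0.0026  0.0105  0.1494]
 [ 0.      0.      0.      1.    ]]
[ 0.387   0.6911 -3.5429] 0.02079528523330199
wrist carrier 0.88 [0.4886 0.0858 0.1229]
wrist carrier_post 0.93 [0.4372 0.0742 0.1684]
wrist cover_pad 0.63 [0.5059 0.0897 0.1517]
wrist guide 0.95 [ 0.5716 -0.0957 -0.0015]
wrist stop 0.78 [ 0.6299 -0.1038  0.0127]
wrist stop 0.26 [ 0.5721 -0.0953 -0.0025]
[(0.69, np.int64(34522))]
```

View pics/w4.png

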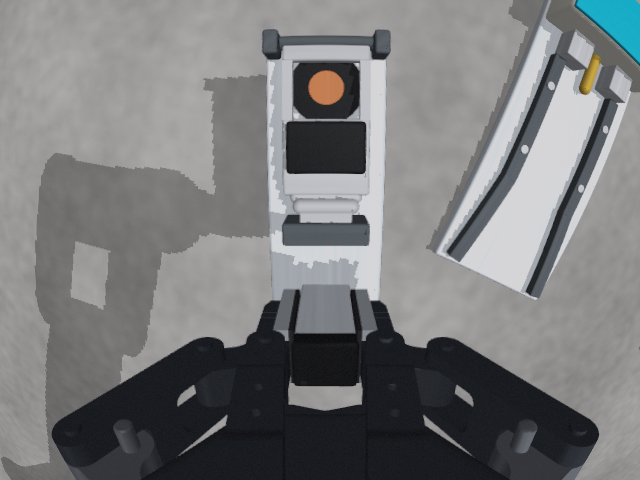

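The carrier is held straight and the cover is shut. The guide is at upper right, with base rear corners at about (434,249) and (538,299) and the plunger at (590,75). I fit the guide pose from the corners and edges.

```bash
python3 -c "
from h import *
im=cv2.imread('pics/w4.png'); g=cv2.cvtColor(im,6)
P=onz('wrist',[(434,249),(538,299)],.012); print(P)
d=P[1]-P[0]; print('len',np.linalg.norm(d),'yaw',np.degrees(np.arctan2(d[0],-d[1])))
# left base edge: brightest step left->right along rows
m=np.load('gm.npy'); E=[]
for v in range(20,236,4):
    c=np.nonzero(m[v])[0]
    if len(c): E.append((c[0],v))
Q=onz('wrist',E,.012)
f=cv2.fitLine(Q[:,:2].astype(np.float32),cv2.DIST_HUBER,0,.01,.01).ravel(); print('edge',f,np.degrees(np.arctan2(f[1],f[0])))
# rail screws / stop bits: plunger axis ends, right rail, left rail tops (z=.022) hand picked
for n,uv in dict(screwsL=[(551,86),(524,149)],screwsR=[(605,129),(581,188)]).items():
    q=onz('wrist',uv,.022); e=q[0]-q[1]; print(n,q[:,:2].ravel(),np.degrees(np.arctan2(e[1],e[0])))
ims=get_image('scene'); ms=cut_out('scene','guide')[0]['mask']; get_image('side'); md=cut_out('side','guide')[0]['mask']
for n,mm in(('scene',ms),('side',md)):
    c=max(cv2.findContours(mm.astype(np.uint8),0,1)[0],key=cv2.contourArea); a=cv2.approxPolyDP(c,3,True)[:,0]; print(n); print(np.c_[a,onz(n,a,.012)[:,:2]])
marks('scene',['guide','stop']);marks('side',['guide','stop'])
"
```

```text
[[ 0.447  -0.0115  0.012 ]
 [ 0.4279 -0.1333  0.012 ]]
len 0.12325603120117606 yaw -8.92635427466241
edge [ 0.9883 -0.1524  0.5584 -0.0269] -8.768528
screwsL [ 0.607  -0.0645  0.548  -0.055 ] -9.06973088904151
screwsR [ 0.597  -0.1332  0.538  -0.1248] -8.159083497751675
scene
[[307.     198.       0.4341  -0.0287]
 [257.     202.       0.4251  -0.1361]
 [253.     266.       0.5981  -0.1631]
 [247.     288.       0.6475  -0.1795]
 [251.     313.       0.7032  -0.1779]
 [316.     310.       0.7197  -0.0638]
 [312.     205.       0.4574  -0.022 ]]
side
[[274.     241.       0.7403  -0.1165]
 [276.     264.       0.7042  -0.043 ]
 [320.     279.       0.604   -0.0293]
 [326.     263.       0.6096  -0.0827]
 [333.     267.       0.5919  -0.0751]
 [375.     266.       0.5124  -0.109 ]
 [378.     272.       0.5017  -0.0919]
 [387.     271.       0.4854  -0.1016]
 [386.     259.       0.4968  -0.1403]
 [331.     241.       0.6247  -0.161 ]
 [323.     234.       0.6498  -0.1802]
 [321.     220.       0.6727  -0.2325]
 [305.     213.       0.7177  -0.2474]]
scene guide 0.81 [ 0.5679 -0.1044  0.0021]
scene stop 0.25 [0.4378 0.0774 0.1739]
side guide 0.7 [ 0.5702 -0.0986 -0.0035]
side stop 0.75 [ 0.6271 -0.1046  0.0095]
```

Call:
arm_command --plan '[[[0,0,0,6,0,0,0.01],[0,0,0,6,0,0,0.01],[0,0,0,6,0,0,0.01],[0,0,0,5.5,0,0,0.01],[0,0,0,0,0,0,0.01]]]'

```text
t: 12.27
tool_pos: [0.4412, 0.0774, 0.1494]
tool_rot: [-2.129, 0.18, 2.147]
contact_force: [-1.5, -0.3, -3.8]
opening: 0.0212
```

```bash
python3 -c "
from h import *
delta(goal(.405,-.0697,.105,-8.7))"
```

```text
shift mm [ 45.2128 150.814   11.3607] turn deg [-0.6792  0.4487 -0.2735] t 12.2667 F [-1.4591 -0.32   -3.7581] open 0.021208807352356786
```

Call:
arm_command --plan '[[[0,0.015,0.001,-0.7,0.4,-0.2,0.01],[0,0.025,0.002,0,0,0,0.01],[0,0.03,0.002,0,0,0,0.01],[0,0.03,0.002,0,0,0,0.01],[0,0.025,0.002,0,0,0,0.01],[0.015,0.015,0.002,0,0,0,0.01],[0.02,0.01,0,0,0,0,0.01],[0.01,0,0,0,0,0,0.01],[0,0,0,0,0,0,0.01]]]'

```text
t: 13.02
tool_pos: [0.4094, -0.0755, 0.1058]
tool_rot: [-2.165, 0.137, 2.151]
contact_force: [-0.4, 0.9, -3.8]
opening: 0.0212
```

```bash
python3 -c "
from h import *
delta(goal(.405,-.0697,.075,-8.7)); print(T())
save('wrist','w5.png'); marks('wrist',['carrier','carrier_post','cover_pad','guide','stop'])"
```

```text
shift mm [30.7998 -5.2493  5.3034] turn deg [ 1.5547 -0.375  -0.0761] t 13.0167 F [-0.3885  0.9059 -3.8324] open 0.02121343470611619
[[ 0.0063 -0.1244 -0.9922  0.4094]
 [-0.0022 -0.9922  0.1244 -0.0755]
 [-1.      0.0014 -0.0065  0.1058]
 [ 0.      0.      0.      1.    ]]
wrist carrier 0.87 [ 0.4575 -0.0836  0.0795]
wrist carrier_post 0.57 [ 0.4065 -0.0776  0.1249]
wrist cover_pad 0.92 [ 0.4778 -0.0881  0.1098]
wrist guide 0.72 [ 0.571  -0.0993  0.0006]
```

View pics/w5.png

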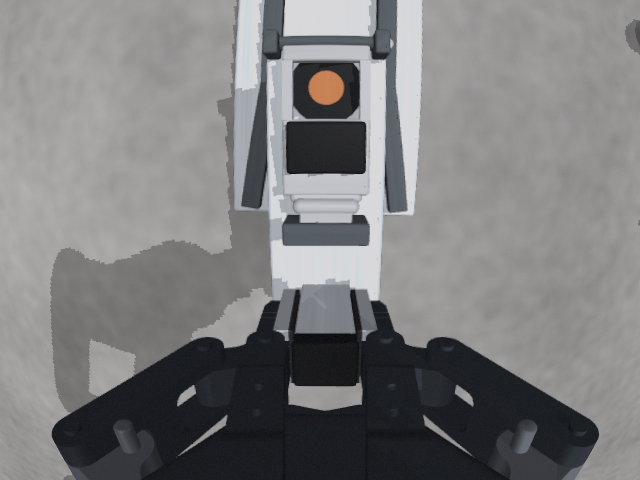

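The carrier is above the guide. The base rear corners show at (234,211) and (413,214), and the carrier edges at (271,245) and (381,245). I measure both in the same picture so that calibration error cancels.

```bash
python3 -c "
from h import *
im=cv2.imread('pics/w5.png').astype(int); g=im.sum(2)
def show(uv,z):
    P=onz('wrist',uv,z); return P
def line(E,z):
    Q=onz('wrist',E,z)[:,:2]; f=cv2.fitLine(Q.astype(np.float32),cv2.DIST_HUBER,0,.005,.01).ravel(); return f*np.sign(f[0]) if 0 else (f if f[0]>0 else np.r_[-f[:2],f[2:]])
def edge(rows,lo,hi,sgn,k=2):
    E=[]
    for v in rows:
        d=(g[v,lo+k:hi+k]-g[v,lo-k:hi-k])*sgn; E.append((lo+d.argmax(),v))
    return E
def tool(f): # to tool frame at TCP
    pass
M=T()
def rep(n,f):
    yaw=np.degrees(np.arctan2(f[1],f[0])); # y offset along world at x=.47
    print(n,'yaw',yaw,'y@.47',f[3]+(.47-f[2])*f[1]/f[0])
Lb=edge(range(10,205,4),225,246,1); Rb=edge(range(10,205,4),405,430,-1)
rep('baseL',line(Lb,.012)); rep('baseR',line(Rb,.012))
print(Lb[::8],Rb[::8])
zc=M[2,3]-.025+.012
Rc=edge(range(225,285,3),372,392,-1); Lc=edge(range(225,285,3),262,280,1)
rep('carrL',line(Lc,zc)); rep('carrR',line(Rc,zc)); print(Lc[::5],Rc[::5])
P=onz('wrist',[(234,211),(413,214)],.012); print('rear corners',P[:,:2],np.linalg.norm(P[0]-P[1]))
P=onz('wrist',[(250,209),(264,209-3),(399,211),(388,211)],.022); print('rail ends',P[:,:2])
"
```

```text
baseL yaw -8.997711 y@.47 -0.021545831
baseR yaw -8.671591 y@.47 -0.14204037
[(np.int64(239), 10), (np.int64(237), 42), (np.int64(236), 74), (np.int64(235), 106), (np.int64(234), 138), (np.int64(235), 170), (np.int64(235), 202)] [(np.int64(420), 10), (np.int64(420), 42), (np.int64(420), 74), (np.int64(419), 106), (np.int64(418), 138), (np.int64(416), 170), (np.int64(415), 202)]
carrL yaw -6.7308035 y@.47 -0.057010405
carrR yaw -8.096573 y@.47 -0.10649793
[(np.int64(270), 225), (np.int64(271), 240), (np.int64(271), 255), (np.int64(271), 270)] [(np.int64(382), 225), (np.int64(380), 240), (np.int64(379), 255), (np.int64(379), 270)]
rear corners [[ 0.4428 -0.0169]
 [ 0.4258 -0.1356]] 0.11983850394066578
rail ends [[ 0.4443 -0.0303]
 [ 0.4449 -0.0396]
 [ 0.4312 -0.1243]
 [ 0.432  -0.1172]]
```

```bash
python3 -c "
from h import *
delta(goal(.4076,-.0733,.070,-8.8))"
```

```text
shift mm [39.0195 -1.6417  4.8476] turn deg [ 1.7272 -0.7078 -0.158 ] t 13.3167 F [ 0.0047  0.1146 -3.1704] open 0.020982976965406335
```

Call:
arm_command --plan '[[[0.005,-0.001,0.004,1.7,-0.7,0,0.01],[0.01,0,0,0,0,0,0.01],[0.01,0,0,0,0,0,0.01],[0.01,0,0,0,0,0,0.01],[0,0,0,0,0,0,0.01]]]'

```text
t: 13.73
tool_pos: [0.4109, -0.073, 0.0747]
tool_rot: [-2.154, 0.164, 2.139]
contact_force: [-1.2, 0.9, -4.9]
opening: 0.0206
```

```bash
python3 -c "
from h import *
delta(goal(.4076,-.0733,.050,-8.8)); print(T()[:3,3])"
```

```text
shift mm [24.7248  0.6996  3.4011] turn deg [ 0.3371 -0.4167 -0.2208] t 13.7333 F [-1.1917  0.9077 -4.9095] open 0.020606390291765593
[ 0.4109 -0.073   0.0747]
```

Call:
arm_command --plan '[[[0.01,0.0005,0.003,0.3,-0.4,-0.2,0.01],[0.01,0,0.002,0,0,0,0.01],[0.004,0,0,0,0,0,0.01],[0,0,0,0,0,0,0.01]]]'

```text
t: 14.07
tool_pos: [0.4048, -0.0724, 0.047]
tool_rot: [-2.139, 0.163, 2.144]
contact_force: [0.7, 0.1, -3.1]
opening: 0.0206
```

```bash
python3 -c "
from h import *
delta(goal(.4076,-.0733,.037,-8.8)); print(T()[:3,3])
im=save('wrist','w6.png');s=get_image('side'); a=cv2.resize(s[190:340,260:460],(400,300),interpolation=2)
cv2.imwrite('pics/c6.png',np.hstack([cv2.resize(im[0:300,160:480],(400,375))[:300*1+75],np.vstack([a,np.zeros((75,400,3),np.uint8)])])[:,:,::-1])"
```

```text
shift mm [10.0267  0.4212 -2.9583] turn deg [0.0572 0.1449 0.0275] t 14.0667 F [ 0.7184  0.0835 -3.0894] open 0.020641046209198377
[ 0.4048 -0.0724  0.047 ]
```

View pics/c6.png

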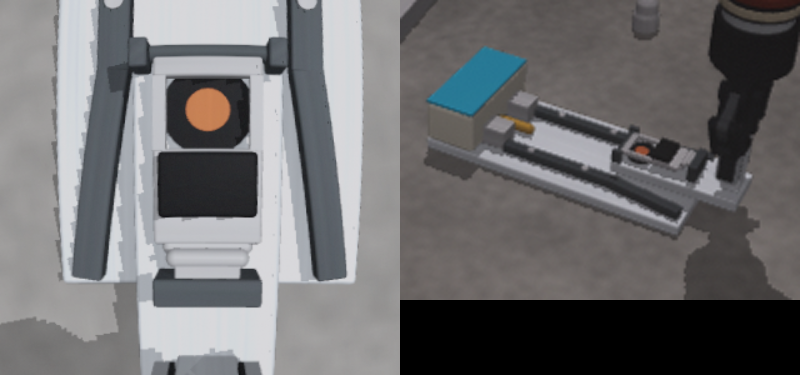

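In the crop the carrier is centred to under 1 mm. The rails' mid-line is at about 210, the carrier's at about 209, and they are parallel. I lower it onto the floor.

Call:
arm_command --plan '[[[0.004,0.0004,-0.001,0,0,0,0.01],[0.004,0,0,0,0,0,0.01],[0.0015,0,0,0,0,0,0.01],[0,0,0,0,0,0,0.01]]]'

```text
t: 14.5
tool_pos: [0.408, -0.0739, 0.0393]
tool_rot: [-2.145, 0.165, 2.14]
contact_force: [0.1, 0.0, -3.4]
opening: 0.0211
```

```bash
python3 -c "
from h import *
delta(goal(.5726-.107*.9882+.0,-.0989+.107*.153,.037,-8.8)); print(T())"
```

```text
shift mm [  2.4403  -0.4363 -59.49  ] turn deg [ 0.0534 -0.1514 -0.0344] t 14.5 F [ 0.1332  0.0129 -3.3972] open 0.02108263837284667
[[ 0.0025 -0.1521 -0.9884  0.408 ]
 [-0.001  -0.9884  0.1521 -0.0739]
 [-1.      0.0006 -0.0026  0.0393]
 [ 0.      0.      0.      1.    ]]
```

Call:
arm_command --plan '[[[0.0015,-0.0004,0,0,0,0,0.01],[0.001,0,0,0,0,0,0.01],[0,0,0,0,0,0,0.01]]]'

```text
t: 14.75
tool_pos: [0.4086, -0.0737, 0.0372]
tool_rot: [-2.146, 0.165, 2.139]
contact_force: [0.3, 0.2, -3.9]
opening: 0.0211
```

Call:
arm_command --plan '[[[0,0,-0.01,0,0,0,0.01],[0,0,-0.012,0,0,0,0.01],[0,0,-0.012,0,0,0,0.01]]]'

```text
t: 15.0
tool_pos: [0.4412, -0.0785, 0.0377]
tool_rot: [-2.144, 0.165, 2.142]
contact_force: [0.9, -0.6, -3.6]
opening: 0.0213
```

```bash
python3 -c "
from h import *
delta(goal(.5726-.087*.9882+.0,-.0989+.087*.153,.037,-8.8))"
```

```text
shift mm [  0.7479   0.0735 -45.9208] turn deg [ 0.0711 -0.0586 -0.059 ] t 15.0 F [ 0.8981 -0.6047 -3.6297] open 0.02133110104538317
```

Call:
arm_command --plan '[[[0.0005,0,-0.012,0,0,0,0.01],[0.0005,0,-0.012,0,0,0,0.01],[0,0,-0.012,0,0,0,0.01],[0,0,-0.008,0,0,0,0.01],[0,0,0,0,0,0,0.01]]]'

```text
t: 15.42
tool_pos: [0.4894, -0.0862, 0.0382]
tool_rot: [-2.147, 0.165, 2.139]
contact_force: [-0.9, 0.6, -2.7]
opening: 0.0212
```

Call:
arm_command --plan '[[[0.002,0,0,0,0,0,0.01],[0.001,0,0,0,0,0,0.01]]]'

```text
t: 15.58
tool_pos: [0.4896, -0.0863, 0.0371]
tool_rot: [-2.145, 0.165, 2.141]
contact_force: [-4.0, 1.1, 7.6]
opening: 0.0211
```

```bash
python3 -c "
from h import *
delta(goal(.5726-.057*.9882+.0,-.0989+.057*.153,.037,-8.8)); print(T()[:3,3])"
```

```text
shift mm [  0.1808  -0.2137 -26.9837] turn deg [ 0.1152 -0.1106 -0.0901] t 15.5833 F [-4.0249  1.1198  7.6326] open 0.02106621744124407
[ 0.4896 -0.0863  0.0371]
```

On the floor now. I advance gently, watching the force along the guide.

Call:
arm_command --plan '[[[-0.0005,0,-0.005,0,0,0,0.01],[0,0,-0.005,0,0,0,0.01],[0,0,-0.004,0,0,0,0.01],[0,0,0,0,0,0,0.01]]]'

```text
t: 15.92
tool_pos: [0.5017, -0.088, 0.0374]
tool_rot: [-2.142, 0.164, 2.145]
contact_force: [-2.7, 1.0, -0.5]
opening: 0.021
```

Call:
arm_command --plan '[[[0,0,-0.003,0,0,0,0.01],[0,0,-0.003,0,0,0,0.01]]]'

```text
t: 16.08
tool_pos: [0.5049, -0.0886, 0.0374]
tool_rot: [-2.133, 0.163, 2.153]
contact_force: [-10.2, 0.8, 6.7]
opening: 0.021
```

Call:
arm_command --plan '[[[0,0,-0.003,0,0,0,0.01],[0,0,-0.003,0,0,0,0.01]]]'

```text
t: 16.25
tool_pos: [0.5085, -0.0892, 0.0381]
tool_rot: [-2.125, 0.162, 2.161]
contact_force: [-10.3, 1.4, 6.5]
opening: 0.0211
```

```bash
python3 -c "
from h import *
delta(goal(.5726-.057*.9882+.0,-.0989+.057*.153,.037,-8.8)); print(T());print(ctrl.get_obs()['wrist_torque'])
get_image('side');marks('side',['carrier','stop','plunger']);get_image('wrist');marks('wrist',['carrier','stop','carrier_post'])"
```

```text
shift mm [ 1.0074 -0.2163 -7.8407] turn deg [ 0.1704  0.9658 -0.1013] t 16.25 F [-10.3124   1.4146   6.4687] open 0.02105913506401013
[[-0.0169 -0.15   -0.9885  0.5085]
 [ 0.0008 -0.9887  0.15   -0.0892]
 [-0.9999  0.0017  0.0169  0.0381]
 [ 0.      0.      0.      1.    ]]
[0.1859 0.8963 0.0426]
side carrier 0.66 [ 0.5586 -0.0985  0.0097]
side carrier 0.61 [ 0.7383  0.2788 -0.0036]
side stop 0.58 [ 0.6275 -0.1061  0.0083]Traceback (most recent call last):
  File "<string>", line 4, in <module>
    get_image('side');marks('side',['carrier','stop','plunger']);get_image('wrist');marks('wrist',['carrier','stop','carrier_post'])
                      ~~~~~^^^^^^^^^^^^^^^^^^^^^^^^^^^^^^^^^^^^^
  File "h.py", line 12, in marks
    for d in f(n,t)[:2]: print(n,t,round(d["conf"],2),(M@np.r_[d["at"],1])[:3])
             ~^^^^^
ValueError: it knows: carrier, carrier_post, cover_pad, dish, guide, objective, reagent, slidebox, stop
```

Call:
arm_command --plan '[[[0,0,-0.002,0,1.0,0,0.01],[0,0,-0.003,0,0.8,0,0.01]]]' --squeeze 120

```text
t: 16.57
tool_pos: [0.5103, -0.0894, 0.0372]
tool_rot: [-2.151, 0.164, 2.138]
contact_force: [-13.1, 0.7, 9.8]
opening: 0.0212
```

```bash
python3 -c "
from h import *
delta(goal(.5726-.057*.9882+.0,-.0989+.057*.153,.037,-8.8));print(ctrl.get_obs()['wrist_torque'])"
```

```text
shift mm [ 0.1929 -0.1672 -6.0035] turn deg [ 0.1915 -0.3634 -0.1005] t 16.5667 F [-13.0913   0.7264   9.7835] open 0.021186337669695448
[ 0.3627  2.2038 -0.0607]
```

Call:
arm_command --plan '[[[-0.0008,0,-0.003,0,0.1,0,0.01],[0,0,-0.003,0,0.3,0,0.01]]]'

```text
t: 16.73
tool_pos: [0.5106, -0.0895, 0.0371]
tool_rot: [-2.142, 0.163, 2.146]
contact_force: [-17.3, 0.5, 14.4]
opening: 0.0212
```

Call:
arm_command --plan '[[[-0.0004,0,-0.003,0,0.4,0,0.01],[0,0,-0.002,0,0.4,0,0.01]]]'

```text
t: 16.9
tool_pos: [0.5113, -0.0897, 0.0372]
tool_rot: [-2.145, 0.162, 2.144]
contact_force: [-8.8, 0.9, 5.4]
opening: 0.0207
```

```bash
python3 -c "
from h import *
delta(goal(.5726-.057*.9882+.0,-.0989+.057*.153,.037,-8.8));print(ctrl.get_obs()['wrist_torque'])"
```

```text
shift mm [ 0.1634 -0.275  -5.0257] turn deg [ 0.2318 -0.0117 -0.0977] t 16.9 F [-8.8308  0.8804  5.401 ] open 0.020699699477646754
[ 0.2838  1.2027 -0.024 ]
```

Call:
arm_command --plan '[[[-0.0008,0,-0.003,0,0.3,0,0.01],[-0.0004,0,-0.003,0,0.3,0,0.01]]]'

```text
t: 17.07
tool_pos: [0.5124, -0.0899, 0.0372]
tool_rot: [-2.143, 0.162, 2.147]
contact_force: [-12.5, 0.8, 6.9]
opening: 0.0206
```

Call:
arm_command --plan '[[[-0.0004,0,-0.003,0,0.3,0,0.01],[-0.0004,0,-0.003,0,0.3,0,0.01]]]'

```text
t: 17.23
tool_pos: [0.5131, -0.09, 0.0373]
tool_rot: [-2.138, 0.161, 2.151]
contact_force: [-12.2, 1.0, 6.7]
opening: 0.0206
```

```bash
python3 -c "
from h import *
delta(goal(.5726-.057*.9882+.0,-.0989+.057*.153,.037,-8.8));print(ctrl.get_obs()['wrist_torque'])"
```

```text
shift mm [ 0.2553 -0.3414 -3.1785] turn deg [ 0.2797  0.3315 -0.099 ] t 17.2333 F [-12.164    1.0488   6.7238] open 0.020633025489799537
[ 0.2741  1.4394 -0.0774]
```

Call:
arm_command --plan '[[[-0.0004,0,-0.004,0,0.5,0,0.01],[-0.0004,0,-0.004,0,0.5,0,0.01]]]'

```text
t: 17.4
tool_pos: [0.5154, -0.0905, 0.0372]
tool_rot: [-2.141, 0.161, 2.149]
contact_force: [-18.7, 1.9, 10.5]
opening: 0.0208
```

Call:
arm_command --plan '[[[-0.0004,0,-0.004,0,0.4,0,0.01],[-0.0004,0,-0.004,0,0.4,0,0.01]]]'

```text
t: 17.57
tool_pos: [0.5153, -0.0904, 0.0373]
tool_rot: [-2.132, 0.159, 2.158]
contact_force: [-20.8, 1.5, 13.4]
opening: 0.0208
```

```bash
python3 -c "
from h import *
delta(goal(.5726-.057*.9882+.0,-.0989+.057*.153,.037,-8.8));print(ctrl.get_obs()['wrist_torque'])
get_image('side');marks('side',['carrier','stop','carrier_post','cover_pad']);get_image('wrist');marks('wrist',['carrier','stop','carrier_post','cover_pad']);get_image('scene');marks('scene',['carrier','stop','carrier_post','cover_pad'])"
```

```text
shift mm [ 0.2571 -0.3955 -0.9444] turn deg [ 0.3569  0.701  -0.0957] t 17.5667 F [-20.7556   1.5309  13.4216] open 0.02077864583395797
[ 0.2832  2.2215 -0.0989]
side carrier 0.87 [ 0.5709 -0.0961  0.0089]
side stop 0.73 [ 0.6266 -0.1052  0.0067]
side stop 0.42 [ 0.5129 -0.088   0.0522]
side carrier_post 0.8 [ 0.5126 -0.0892  0.0507]
side cover_pad 0.83 [ 0.5851 -0.1027  0.0441]
wrist carrier_post 0.96 [ 0.5119 -0.0898  0.0538]
scene carrier 0.8 [ 0.5669 -0.097   0.0066]
scene stop 0.46 [ 0.6306 -0.109   0.0076]
scene carrier_post 0.94 [ 0.5146 -0.0927  0.0607]
scene carrier_post 0.3 [ 0.5598 -0.3829 -0.0027]
scene cover_pad 0.9 [ 0.5826 -0.1033  0.0468]
```

```bash
python3 -c "
from h import *
print(T()[:3,3],ctrl.get_obs()['contact_force'])
w=get_image('wrist'); s=get_image('side')
a=cv2.resize(s[215:305,265:385],(480,360),interpolation=2); b=cv2.resize(w[0:300,220:440],(320,436),interpolation=2)
c=np.zeros((436,800,3),np.uint8); c[:360,:480]=a; c[:,480:]=b
cv2.imwrite('pics/c7.png',c[:,:,::-1])"
```

```text
[ 0.5152 -0.0904  0.0372] [-19.1843   1.2295  11.8578]
```

View pics/c7.png

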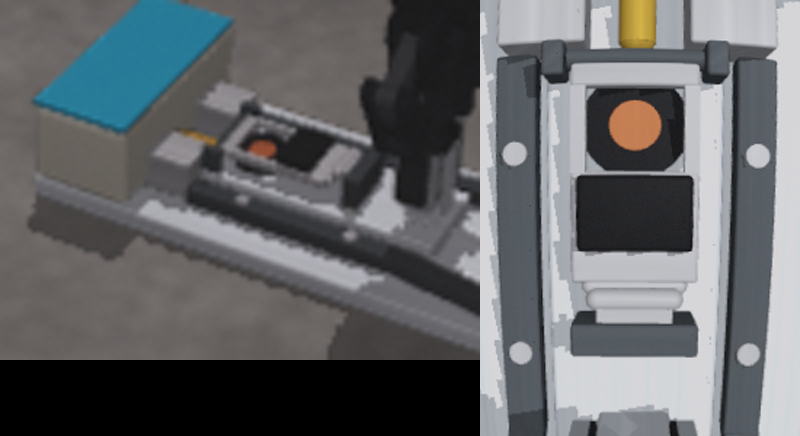

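It looks home: both stop faces meet the front end, with the hinge ears level at (553,48) and (716,48). The plunger is depressed and the carrier sits between the rails. I remove the slight tool tilt, push a little more firmly, and test yaw both ways.

Call:
arm_command --plan '[[[0,0,-0.005,0.3,1.2,0,0.01],[0,0,-0.005,0.3,1.0,0,0.01],[0,0,-0.005,0.3,0.8,0,0.01]]]'

```text
t: 18.67
tool_pos: [0.5155, -0.0905, 0.0371]
tool_rot: [-2.139, 0.172, 2.141]
contact_force: [-22.3, 3.2, 16.6]
opening: 0.0211
```

```bash
python3 -c "
from h import *
delta(goal(.5726-.057*.9882+.0,-.0989+.057*.153,.037,-8.8));print(T()[:3,3],ctrl.get_obs()['wrist_torque'])"
```

```text
shift mm [ 0.1207 -0.3954 -0.6889] turn deg [-0.2832  0.0542 -0.1182] t 18.6667 F [-22.2858   3.1773  16.5907] open 0.021071192448794136
[ 0.5155 -0.0905  0.0371] [0.6931 3.2109 0.6244]
```

The yaw is resisted (moment about z rose from about 0 to 0.6 N m), so the carrier is being squared by both blocks. I return to the torque-free yaw and keep the push, with less down-force.

Call:
arm_command --plan '[[[-0.0003,0,-0.005,-0.5,0.8,0,0.01],[-0.0003,0,-0.006,0,0.8,0,0.01],[-0.0003,0,-0.006,0,0.8,0,0.01]]]'

```text
t: 18.92
tool_pos: [0.5154, -0.0904, 0.0371]
tool_rot: [-2.138, 0.16, 2.153]
contact_force: [-27.0, 2.5, 20.3]
opening: 0.0208
```

```bash
python3 -c "
from h import *
delta(goal(.5726-.057*.9882+.0,-.0989+.057*.153,.037,-8.8));print(T()[:3,3],ctrl.get_obs()['wrist_torque'])"
```

```text
shift mm [ 0.1079 -0.3683 -0.8448] turn deg [ 0.3335  0.3909 -0.1041] t 18.9167 F [-26.9616   2.4969  20.3004] open 0.020800976046986587
[ 0.5154 -0.0904  0.0371] [ 0.4783  3.652  -0.2863]
```

Call:
arm_command --plan '[[[-0.0005,0,-0.006,0.15,0.4,0,0.01],[-0.0005,0,-0.006,0.1,0.5,0,0.01]]]'

```text
t: 19.08
tool_pos: [0.515, -0.0901, 0.0371]
tool_rot: [-2.115, 0.162, 2.169]
contact_force: [-28.3, 3.4, 18.2]
opening: 0.0209
```

```bash
python3 -c "
from h import *
G=goal(.5726-.057*.9882+.0,-.0989+.057*.153,.037,-8.8)
for i in range(2):
    delta(G);print(T()[:3,3],ctrl.get_obs()['wrist_torque']); get_image('side'); get_image('side');w=get_image('wrist'); s=get_image('side')
marks('wrist',['carrier','cover_pad','stop']);marks('side',['carrier','cover_pad','stop'])
cv2.imwrite('pics/c8.png',cv2.resize(w[0:170,215:445],(800,590),interpolation=2)[:,:,::-1])"
```

```text
shift mm [ 0.0489 -0.1526 -1.2806] turn deg [ 0.1241  1.4343 -0.0729] t 19.0833 F [-28.2859   3.3759  18.1667] open 0.020851548651826347
[ 0.515  -0.0901  0.0371] [ 0.3804  3.3364 -0.1306]
shift mm [ 0.0218 -0.1797 -1.2925] turn deg [ 0.1224  1.427  -0.0761] t 19.2833 F [-26.4487   3.184   18.114 ] open 0.021420926892712015
[ 0.515  -0.0902  0.0371] [ 0.4242  3.2845 -0.1058]
wrist carrier 0.9 [ 0.565  -0.0981  0.016 ]
wrist cover_pad 0.92 [ 0.5812 -0.1025  0.0399]
side carrier 0.95 [ 0.5711 -0.1001  0.0113]
side cover_pad 0.52 [ 0.5848 -0.1019  0.0411]
side stop 0.63 [ 0.6257 -0.104   0.0091]
```

View pics/c8.png

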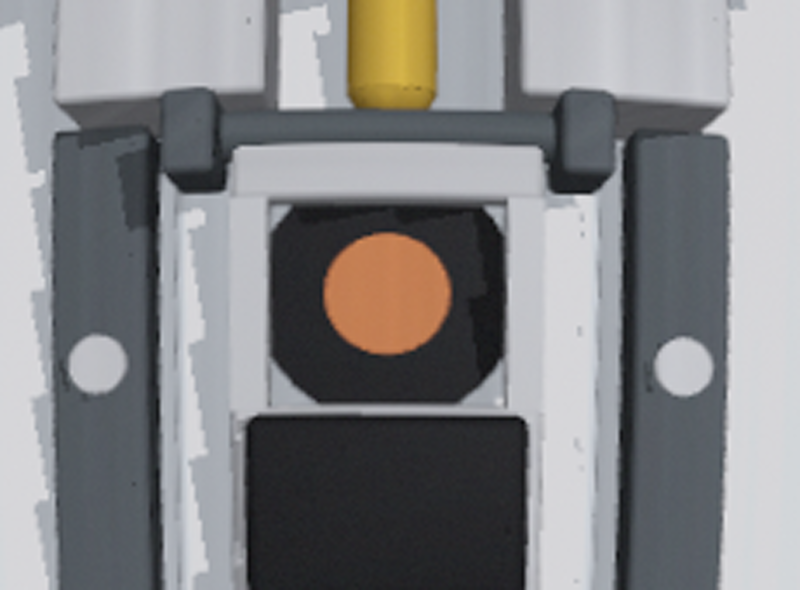

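Both stop faces and the front end line up, the plunger nose at (392,105) is level with the blocks, and the clearance to both rails is even. The tool is pitched 1.4°. I bring it upright while keeping the push.

Call:
arm_command --plan '[[[-0.0003,0,-0.006,0.1,1.6,0,0.01],[-0.0003,0,-0.006,0,1.2,0,0.01],[-0.0003,0,-0.006,0,1.0,0,0.01]]]'

```text
t: 20.03
tool_pos: [0.5154, -0.0903, 0.0371]
tool_rot: [-2.135, 0.164, 2.15]
contact_force: [-23.9, 1.9, 18.3]
opening: 0.0214
```

```bash
python3 -c "
from h import *
G=goal(.5726-.057*.9882+.0,-.0989+.057*.153,.037,-8.8)
for i in range(2):
    delta(G);print(T()[:3,3],ctrl.get_obs()['wrist_torque']); [get_image('side') for _ in range(5)]
marks('side',['carrier','cover_pad','carrier_post','stop']);get_image('wrist');marks('wrist',['carrier','cover_pad','stop'])"
```

```text
shift mm [ 0.0451 -0.2278 -0.8743] turn deg [ 0.1019  0.3905 -0.0655] t 20.0333 F [-23.9344   1.924   18.3085] open 0.021406225918403198
[ 0.5154 -0.0903  0.0371] [ 0.5431  3.813  -0.1909]
shift mm [ 0.0525 -0.2326 -0.8645] turn deg [ 0.1024  0.4156 -0.0648] t 20.2833 F [-24.2368   2.5039  18.6988] open 0.020744265100376292
[ 0.5154 -0.0903  0.0371] [ 0.5394  3.9013 -0.1765]
side cover_pad 0.78 [ 0.5846 -0.1022  0.0437]
side carrier_post 0.64 [ 0.5135 -0.0879  0.0519]
side stop 0.65 [ 0.6294 -0.1047  0.0095]
wrist carrier 0.87 [ 0.5656 -0.0974  0.0119]
wrist cover_pad 0.77 [ 0.5818 -0.0996  0.0411]
wrist cover_pad 0.42 [ 0.5103 -0.0885  0.0555]
```

```bash
python3 -c "
from h import *
print(finish_job()); print(ctrl.get_obs()['contact_force'])"
```

```text
the job is handed in; nothing more can be done
None
the job is handed in; nothing more can be done
```

I carried out the job in the order asked and handed it in at about 20 s, with the arm still gripping the post and pushing. `finish_job()` gives no verdict, so what follows rests on my own last checks.

- **Cover:** I pressed the pad until the cover snapped past the catch. It bottomed with the pad top at about 29 mm and stayed down after I lifted off. Once the carrier was in the guide, the pad read 41–44 mm above the bench; shut would be 41.5 mm.
- **Carrier home:** The tool stalled at the same place under repeated pushes, within about 0.5 mm. It was stable at the end with about 24 N along the guide, against a 7.5 N plunger. In the last picture the front end was level with both stop blocks, the plunger nose was level with their faces, and the gaps to the two rails were even.
- **Squareness:** Turning the tool about 0.6° was resisted by a 0.6 N m moment, so I ended close to the torque-free angle (-0.18 N m remaining). I did not measure contact on each block separately.
- **Forces:** The highest reading at the end of a move was about 34 N in all. I did not touch the other things on the bench.

**What disagreed or was left:**
- The tool ended about 0.4° off vertical.
- It was also pressing the carrier down with about 18 N.
- The networks' stop positions scattered by 3–5 mm, so I judged "home" from the stall, the forces and the pictures.
- In the last look the side camera did not report the carrier and the wrist camera did not report the stop.

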